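Take the turning-tool caddy off its keyhole studs and pack it in the crate

ROBOT

A 6-joint arm with a two-finger parallel gripper is mounted at the origin on the work surface. World frame = base frame: x ahead of the robot, y to its left, z up, the work surface at z = 0. Lengths are in m, angles in rad, forces in N, time in s.
With the tool pointing down it reaches from about 0.35 to 0.85 m from the base axis. Payload 8.1 kg.
Tool frame: the origin (TCP) lies at the centre of the arm's flange, where the gripper is bolted on; the fingertips stand 186 mm ahead of it and the grasp point (between the pads) lies 167 mm ahead of it; z points along the fingers, y is the line along which they close (so a half turn about z gives the same grasp; the last joint's range is limited). The gripper opens to 93 mm and grips with 3 to 60 N. Pads are 15 mm wide; open, the fingers measure 128 mm over their backs; the gripper's body (75 mm by 188 mm) begins 65 mm behind the grasp point.
Start: joints at [-1.216, 0.13, 1.488, -0, 1.523, -0.085], TCP at [0.255, -0.543, 0.405] pointing down, gripper open.
Joint ranges: [-2.96, 2.96], [-0.89, 2.26], [0.02, 2.5], [-1.34, 4.48], [0, 2.73], [-2.66, 2.66]. Speed limits (rad/s): [2.39, 2.39, 2.79, 3.14, 3.14, 3.14].

INTERFACE

Orientations are given as a rotation vector (axis times angle).
In Python, from plant import read_state, read_camera, camera_params, robot gives the robot as it stands.
- The arm moves only by the tool carry_out, never from a script. Its argument "targets" is a list of rows, each an object of numbers: "hand": the opening in per cent of the stroke, from 0 (shut) to 100 (fully open); "x", "y", "z": the shift along the tool's x, y, z in m; "ax", "ay", "az": the turn, a rotation vector about the tool's x, y, z in rad. In form: [{"hand": .., "x": .., "y": .., "z": .., "ax": .., "ay": .., "az": ..}, ...]. A call has 1 to 8 rows; each row is the pose to reach, as a shift and turn from the pose commanded when the call began, along the tool's axes at that moment; what a row does not reach only later rows make up. A row lasts 1/8 s, in which the tool goes at most 62.5 mm and 10.7 degrees, less where a joint would pass 70% of its speed; a pose out of reach is approached as far as the arm can. A call with a gripper value outside its range is refused whole. The fingers move at their own pace and stop on an object; "newtons" is the grip in N (left out, the last holds). Time passes only in rows, so rows that repeat a pose let the fingers close. It gives the time, the measured TCP pose, the force, the opening and the grip force at its end, in the units of the state.
- read_state(): the state, without advancing time (a new reading comes with each control period).
- read_camera(name): name is "scene" or "top"; returns (picture, depth): 480x640x3 uint8, blue, green, red; 480x640 float32, m along the optical axis (not along the pixel's ray), 0 where there is no reading.
- camera_params(name): a dict with "fx", "fy", "cx", "cy" (pixels), "k1" (the pictures are not rectified: a ray, as slopes to the right and down, at radius r is drawn at 1 + k1 r^2 times it, then the intrinsics apply), "position" and "rotation" of the camera in the world. Camera axes: x right, y up, looking along -z (the intrinsics and any distortion apply to the point x, -y, -z); pixel columns grow to the right and rows downward; lengths in m; the calibration is good to about 2 mm. A picture is of the moment at which its call begins. camera_params takes no time and is no camera call.
- robot.close_job(): hands the job in; it is judged then, once.
The state is a dict: "t": time; "q": joint angles; "dq": joint speeds; "joint_torque": joint torques, N m; "tool_pos": TCP position; "orientation": TCP orientation; "force": force on the tool from outside, world axes, zero at the start; "wrist_torque": the same for the moment, N m; "opening": finger opening in m; "gripper_force": force on a finger pad.
Only numpy, scipy, OpenCV 4.12 (cv2) and the standard library are available. Lean on these libraries where they do the work, as an engineer would, in place of code of your own. Each camera call takes 0.05 s, during which the arm holds its last target. There are 200 camera calls.

TASK

The class is over: take the blue tool caddy down from the tool board by its wooden rail, sliding it straight up until the stud heads are at the wide ends of its keyhole slots and only then drawing it off the studs, without forcing it. Set it down gently, upright, on the black rubber mat in the grey crate beside the glaze jar, and let go of it. Leave the yellow caddy hanging, and do not knock the jar, the vase or the red can.

Things in the scene. Friction and masses are not known exactly. Their poses are not given: they have to be found in the camera images.
- tool_board: Fixed upright plywood board, 420 wide, 18 thick, 215 high; its foot reaches 108 behind its front face. Origin at bench level in the middle of the front face. x points out of the front face, where the caddies hang (away from the robot), y along the board, z up. Caddies hang centred at y = +100 and -100, blue and yellow either way round.
- stud_height (a point): Point on the board's front face, in its middle, at the height of the four steel studs (185 above the bench; axes as the board's). Studs stand at y = -150, -50, +50, +150: shank 8 in diameter, then a head 18 in diameter and 5 thick, its outer face 12.5 from the board.
- blue_rail (a point): Centre of the wooden carrying rail of the blue caddy (the one to take down). Rail: 144 long (y), 18 thick (x), 22 high; 37 of free space from its rear side to the back plate, and as much to the front. Point: 140 above the caddy's underside, in the middle of its depth and width. x out of the caddy's front (as the board's x while hung), z up. Hung, it is 179 above the bench and 51 out from the board.
- blue_body (a point): Centre of the blue caddy, half-way up (57 below the rail point; same axes). Folded steel, 0.5 to 0.8 kg, 100 deep (x), 150 wide (y), back plate 165 high, trough walls 60 high. Tools fixed in it rise to 152 above its underside, all in front of the rail and over 30 from the middle.
- blue_slots (a point): Point midway between the blue caddy's two keyhole slots (at y = -50, +50), level with the centres of their wide ends (28 across, 118 above the underside), on the 4 thick back plate's front. Narrow ends (11 wide) point up; hung, the shanks bear on their tops. Raised 28 from there, the stud heads are centred in the wide ends (5 spare all round); drawn out 15 from the board it is clear of the heads.
- yellow_rail (a point): The rail centre of the yellow caddy with brushes, of the same make and size, hanging loose on the other two studs; to be left hanging. Its back plate rises to 204 above the bench, its brushes to 191.
- crate: Fixed grey open crate, outside 300 (x) by 200 (y) by 75 high, walls and floor 6 thick. Origin under its centre at bench level, z up. The jar stands in one half of its length, the mat lies in the other.
- mat_top (a point): Centre of the top of the black ribbed rubber mat, fixed on the crate's floor, its top 10 above the bench. It is 110 along the crate's x and 160 along the crate's y, axes as the crate's. The caddy fits with its width across the crate (its y along the crate's y, either way round); standing there its rail point is 140 above this point.
- jar_mid (a point): Centre of the green glaze jar (loose, 84 in diameter, 105 high) standing in the other half of the crate; half-way up.
- vase_mid (a point): Centre of the loose bisque vase (84 in diameter at most, 135 high, pinkish clay) on the bench between board and crate; half-way up. Beyond it, over 740 from the robot, stands a turquoise banding wheel, 118 high, out of the way.
- can_mid (a point): Centre of the loose red can (66 in diameter, 125 high) on the bench in front of the tool board; half-way up.
Mind the look-alikes: they are no part of the job. Of the things shaped like the part that bears blue_rail, the blue one is meant.

How it is judged:
By the outcome, as a careful person would: the job done as asked, in the order asked, and still so for the second after the job is handed in, with the robot touching nothing.
It also fails if it takes over 56 s, if anything falls off the work surface, if the arm or the gripper's body presses on something with over 40 N, if the wrist force passes 120 N, or if a joint passes its speed limit or range.

## Working session

There is one attempt and no reset: what is moved stays moved. The work goes in short steps, Python scripts to look and compute and a tool call to move; the robot and the scene stay as the last step left them, time stands still between calls to the robot, and variables do not carry over. Pictures are saved under pics/ and viewed, at most 10 in all, crops included, and the job is handed in when it is done.

Besides the shell and the picture viewer there is one more tool, called after "Request:" as name(argument=value, ...) on one line, values as JSON. carry_out: Moves the arm, as the interface text tells. Its arguments: {"type":"object","properties":{"targets":{"type":"array","items":{"type":"object","properties":{"hand":{"type":"number"},"x":{"type":"number"},"y":{"type":"number"},"z":{"type":"number"},"ax":{"type":"number"},"ay":{"type":"number"},"az":{"type":"number"}}}},"newtons":{"type":"number"}},"required":["targets"]}

```bash
mkdir -p pics; ls; cat > h.py <<'E'
import numpy as np, cv2
from plant import read_state, read_camera, camera_params, robot
def world(name,depth):
    p=camera_params(name); v,u=np.mgrid[0:480,0:640].astype(float)
    xd=(u-p['cx'])/p['fx']; yd=(v-p['cy'])/p['fy']; x,y=xd.copy(),yd.copy()
    for _ in range(8):
        s=1+p['k1']*(x*x+y*y); x,y=xd/s,yd/s
    P=np.stack([x*depth,-y*depth,-depth],-1)
    R=np.array(p['rotation'],float)
    if R.shape!=(3,3): R=cv2.Rodrigues(R)[0]
    W=P@R.T+np.array(p['position']); W[depth<=0]=np.nan
    return W
def grab(name):
    im,d=read_camera(name); return im,world(name,d)
E
python3 - <<'E'
from h import *
for n in('scene','top'):
    im,W=grab(n); cv2.imwrite(f'pics/{n}0.png',im); np.savez(f'{n}0.npz',im=im,W=W)
    print(n,camera_params(n))
print(read_state())
E
```

```text
pics
scene {'fx': 478.52635679060006, 'fy': 478.52635679060006, 'cx': 312.26365677345245, 'cy': 241.7899655035882, 'k1': -0.11880423038232397, 'position': array([ 1.01427049, -0.77940606,  0.86190699]), 'rotation': array([0.87535374, 0.27814453, 0.53421186])}
top {'fx': 524.0764882519088, 'fy': 524.0764882519088, 'cx': 324.55614154707, 'cy': 240.94986000448793, 'k1': -0.07683913115272085, 'position': array([0.33915723, 0.00313269, 1.53520647]), 'rotation': array([ 0.09756753, -0.08889102, -1.56896916])}
{'t': 0.1, 'q': array([-1.21640396e+00,  1.31138113e-01,  1.48918583e+00,  3.26658187e-05,
        1.52300502e+00, -8.54085432e-02]), 'dq': array([ 0.0002551 , -0.00031406, -0.00241195,  0.00029727, -0.00133549,
        0.00019489]), 'joint_torque': array([ 8.14414470e-04, -5.61339819e+01, -4.93097985e+01,  7.69951427e-02,
        2.91753252e-02, -7.51981338e-05]), 'tool_pos': array([ 0.25540502, -0.54269774,  0.40375225]), 'orientation': array([-3.06425756e+00, -6.84904663e-01,  3.14745914e-04]), 'force': array([ 0.01563227, -0.20412726, -0.5838827 ]), 'wrist_torque': array([ 0.0169676 , -0.01635746, -0.0037614 ]), 'gripper_force': 0.0, 'opening': 0.09298737783788702}
```

View pics/scene0.png

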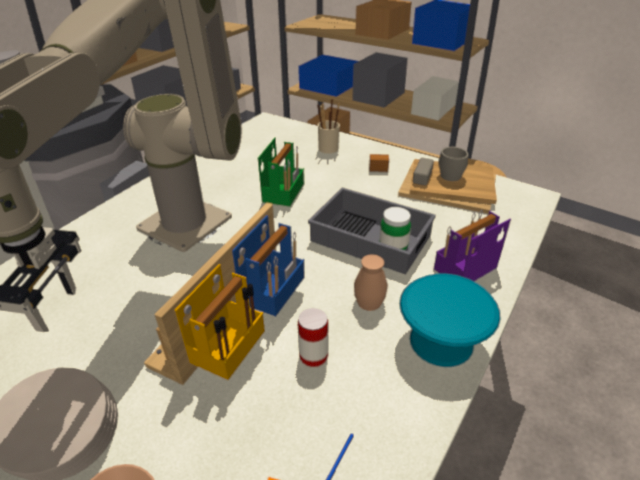

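View pics/top0.png

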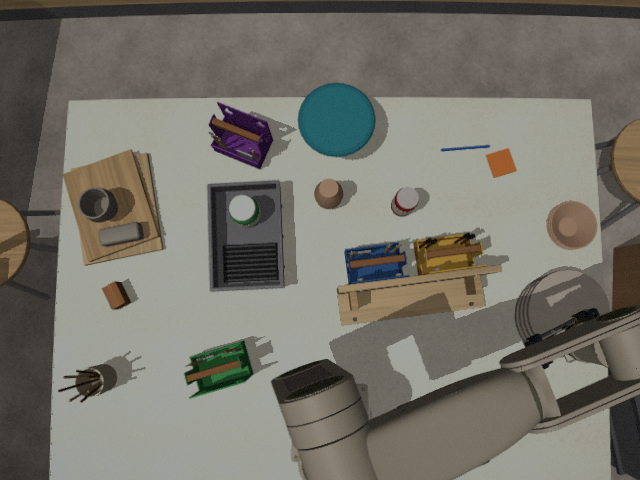

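The scene picture shows four look-alike caddies: blue (scene 270,265; top 375,262), yellow (top 448,252), green (top 218,368) and purple (top 240,135). The blue one on the board is meant. The crate is at top (246,236), with the mat in its near half at (250,263). The jar is at (243,210), the vase at (329,193) and the can at (404,202).

```bash
python3 - <<'E'
from h import *
d=np.load('top0.npz'); im,W=d['im'],d['W']; hsv=cv2.cvtColor(im,cv2.COLOR_BGR2HSV)
s=np.load('scene0.npz'); imS,WS=s['im'],s['W']; hs=cv2.cvtColor(imS,cv2.COLOR_BGR2HSV)
def reg(W,u0,v0,u1,v1,m):
    k=np.zeros(m.shape,bool); k[v0:v1,u0:u1]=1; k&=m&np.isfinite(W[...,2]); return W[k]
def rect(P):
    r=cv2.minAreaRect((P[:,:2]*1000).astype(np.float32)); return np.round(np.array(r[0])/1000,4),np.round(r[1],1),round(r[2],2)
H,S,V=[hsv[...,i].astype(int) for i in range(3)]
z=W[...,2]
# board top
P=reg(W,330,255,510,300,(abs(z-.215)<.006)); print('boardtop',len(P),rect(P),np.median(P[:,2]))
# board front line
br=(H<20)&(S>90)
for n,b in(('blue',(345,250,410,272)),('yel',(418,240,485,264))):
    P=reg(W,*b,br&(abs(z-.19)<.012)); print(n,len(P),P.mean(0),rect(P),np.percentile(P[:,2],[5,50,95]))
# blue body
P=reg(W,335,235,415,290,(H>100)&(H<125)&(S>120)); print('bluebody',len(P),rect(P),np.nanpercentile(P[:,2],[1,50,99]))
P=P[P[:,2]>.19]; print('blue plate top',len(P),rect(P) if len(P)>4 else'')
P=reg(W,195,170,295,300,(abs(z-.075)<.006)); print('crate',len(P),rect(P),np.median(P[:,2]))
P=reg(W,220,240,282,288,(abs(z-.010)<.006)&(V<60)); print('mat',len(P),rect(P),np.median(P[:,2]))
for n,b,lo in(('jar',(222,188,268,230),.095),('vase',(305,170,350,215),.08),('can',(385,180,425,222),.11)):
    P=reg(W,*b,z>lo); print(n,len(P),rect(P),np.percentile(P[:,2],[1,50,99]))
# scene
H,S=hs[...,0].astype(int),hs[...,1].astype(int); zs=WS[...,2]
P=reg(WS,245,225,300,270,(H<20)&(S>90)&(zs>.165)&(zs<.2)); print('S rail',len(P),rect(P),P.mean(0) if len(P) else'')
P=reg(WS,160,200,280,340,(abs(zs-.215)<.004)); print('S boardtop',rect(P))
P=reg(WS,300,180,440,270,(abs(zs-.075)<.005)); print('S crate',rect(P))
c=[cv2.resize(im[225:335,330:500],None,fx=4,fy=4,interpolation=cv2.INTER_CUBIC)]
cv2.imwrite('pics/crop1.png',c[0])
E
```

```text
boardtop 1161 (array([ 0.4044, -0.2306]), array([ 22.5, 419.2]), 7.19) 0.21507851370987874
blue 361 [ 0.44843952 -0.12529484  0.18911035] (array([ 0.4484, -0.1248]), array([ 17.3, 142.2]), 7.92) [0.18378934 0.1894978  0.19354616]
yel 413 [ 0.47421855 -0.3213441   0.18903314] (array([ 0.4719, -0.3216]), array([149. ,  56.9]), 87.7) [0.18383558 0.18928841 0.19368329]
bluebody 1235 (array([ 0.448 , -0.1242]), array([ 99. , 149.9]), 6.77) [0.03529964 0.04413281 0.20675635]
blue plate top 114 (array([ 0.4303, -0.1257]), array([ 64.9, 148.4]), 5.87)
crate 1235 (array([0.5314, 0.2369]), array([307.3, 207.6]), 2.92) 0.07457022473872676
mat 2037 (array([0.459 , 0.2328]), array([136.2, 172.9]), 1.8) 0.00965127972559432
jar 531 (array([0.6023, 0.2409]), array([71.5, 69. ]), 79.13) [0.10090199 0.11060284 0.11781342]
vase 489 (array([0.6473, 0.0017]), array([68.5, 59.3]), 87.78) [0.08079211 0.1304876  0.14068977]
can 431 (array([ 0.625 , -0.2162]), array([63. , 62.3]), 20.58) [0.11164413 0.12413471 0.1327108 ]
S rail 445 (array([ 0.4497, -0.1202]), array([ 20.2, 140. ]), 7.99) [ 0.45296517 -0.12249582  0.18543868]
S boardtop (array([ 0.4024, -0.2278]), array([ 22.1, 420. ]), 7.28)
S crate (array([0.5351, 0.1486]), array([311.6, 404.3]), 2.45)
```

View pics/crop1.png

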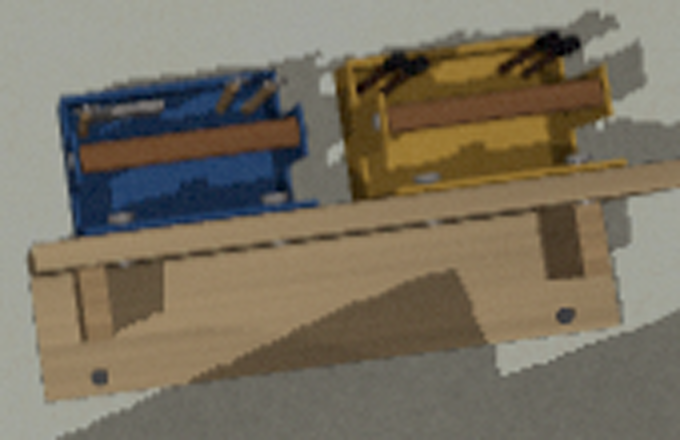

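The crop confirms the choice: the blue caddy is hooked on the board with its brown rail at crop (190,145), and the yellow one stands beside it. The measurements agree with each other. The rail is at about (0.4495, -0.1225, 0.179), and the board's x axis is yawed 7.2°. I'll move above it with the fingers part open.

Request:
carry_out(targets=[{"hand": 43, "x": 0.03, "y": -0.025, "z": -0.04, "az": -0.15}, {"hand": 43, "x": 0.08, "y": -0.065, "z": -0.045, "az": -0.3}, {"hand": 43, "x": 0.13, "y": -0.107, "z": -0.045, "az": -0.46}, {"hand": 43, "x": 0.18, "y": -0.15, "z": -0.045, "az": -0.63}, {"hand": 43, "x": 0.23, "y": -0.193, "z": -0.045, "az": -0.79}, {"hand": 43, "x": 0.28, "y": -0.235, "z": -0.045, "az": -0.95}, {"hand": 43, "x": 0.325, "y": -0.273, "z": -0.045, "az": -1.11}, {"hand": 43, "x": 0.354, "y": -0.298, "z": -0.045, "az": -1.257}], newtons=40)

```text
schema error: expected keys hand, x, y, z, ax, ay, az
```

```bash
cat >> h.py <<'E'
def st():
    s=read_state(); R=cv2.Rodrigues(np.array(s['orientation']))[0]
    print('t',round(s['t'],2),'pos',np.round(s['tool_pos'],4),'tx',np.round(R[:,0],3),'ty',np.round(R[:,1],4),'tz',np.round(R[:,2],4),'F',np.round(s['force'],1),'T',np.round(s['wrist_torque'],2),'op',round(s['opening'],4),'gf',round(s['gripper_force'],1)); return s,R
def to(p,yaw=None):  # tool-axis delta to world flange target; yaw of tool y in deg
    s,R=st(); print('delta',np.round(R.T@(np.array(p)-s['tool_pos']),4))
    if yaw is not None: print('az',-(np.radians(yaw)-np.arctan2(R[1,1],R[0,1])))
E
python3 - <<'E'
from h import *
to([.4495,-.1225,.346],7.2)
ims,WS=grab('scene'); im,W=grab('top'); np.savez('top1.npz',im=im,W=W); np.savez('scene1.npz',im=ims,W=WS)
cv2.imwrite('pics/s1.png',cv2.resize(ims[150:350,150:370],None,fx=3,fy=3))
# crate rims, by region edges using clean masks
z=W[...,2]
k=np.zeros(z.shape,bool);k[172:298,198:292]=1
g=im.astype(int).max(2)
P=W[k&(abs(z-.075)<.0035)]; r=cv2.minAreaRect((P[:,:2]*1000).astype(np.float32)); print('crate',r)
P=W[k&(abs(z-.010)<.004)&(g<45)]; r=cv2.minAreaRect((P[:,:2]*1000).astype(np.float32)); print('mat',r,len(P))
print(g[263,215:290], g[236:295,250])
print('along row263 y',np.round(W[263,215:290:5,1],3)); print(np.round(W[236:295:4,250,0],3),np.round(W[236:295:4,250,2],3))
E
```

```text
t 0.1 pos [ 0.2554 -0.5427  0.4038] tx [0.905 0.426 0.   ] ty [ 0.4258 -0.9048 -0.0017] tz [-6.0e-04  1.6e-03 -1.0e+00] F [ 0.  -0.2 -0.6] T [ 0.02 -0.02 -0.  ] op 0.093 gf 0.0
delta [ 0.3545 -0.2975  0.0583]
az -1.2566605590264737
crate ((531.3751220703125, 236.53013610839844), (306.97662353515625, 207.11749267578125), 2.9863007068634033)
mat ((536.6842041015625, 234.73443603515625), (279.0570068359375, 198.50962829589844), 3.173868417739868) 1081
[ 26  27  39  52  49  57  52  51  28  13  17  16  20  27  25  29  25  21
  27  25  25  23  21  16  19  20  25  23  27  24  24  26  24  20  15  22
  32  36  29  29  41  41  38  40  39  36  48  51  46  49  54  53  57  50
  53  55  58  55  62  56  56  26  30  86  92  91  92  84  60 108 112 114
 113 105 108] [ 86  91  86  88  92  91  90  68  37  54  53  35  25  37  59  47  26  24
  46  60  47  26  22  52  58  30  18  22  54  47  32  25  31  56  42  29
  22  38  66  43  29  25  46  57  39  66  61  57  52  61  87 107  99 122
 154 163 165 165 164]
along row263 y [0.329 0.318 0.303 0.289 0.273 0.259 0.245 0.23  0.215 0.2   0.186 0.171
 0.156 0.136 0.128]
[0.537 0.524 0.512 0.499 0.489 0.477 0.465 0.454 0.442 0.43  0.419 0.407
 0.395 0.381 0.372] [ 0.     0.008  0.008  0.02   0.003  0.007  0.013  0.006  0.005  0.008
  0.005  0.007  0.007  0.078 -0.006]
```

View pics/s1.png

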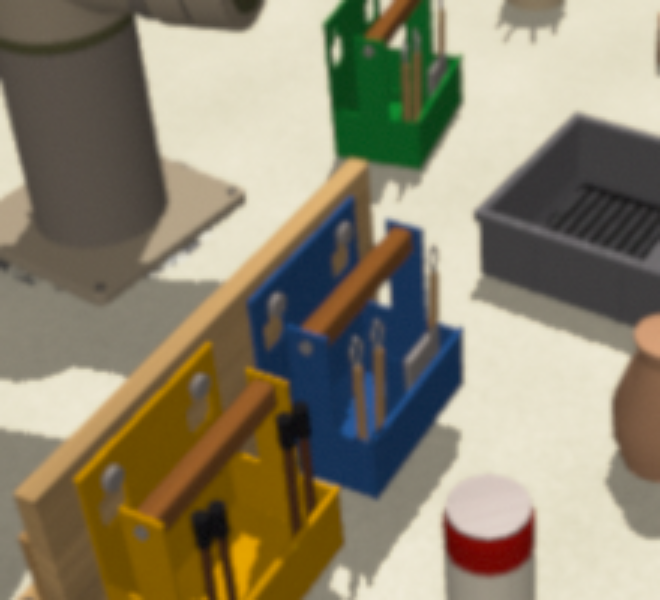

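The crop shows the blue caddy at (360,330) hanging with its tools in front of the rail and the middle of the rail free. The move was refused because ax and ay were missing, so I'll resend it with both.

Request:
carry_out(targets=[{"hand": 43, "x": 0.03, "y": -0.025, "z": -0.04, "ax": 0, "ay": 0, "az": -0.15}, {"hand": 43, "x": 0.08, "y": -0.065, "z": -0.045, "ax": 0, "ay": 0, "az": -0.3}, {"hand": 43, "x": 0.13, "y": -0.107, "z": -0.045, "ax": 0, "ay": 0, "az": -0.46}, {"hand": 43, "x": 0.18, "y": -0.15, "z": -0.045, "ax": 0, "ay": 0, "az": -0.63}, {"hand": 43, "x": 0.23, "y": -0.193, "z": -0.045, "ax": 0, "ay": 0, "az": -0.79}, {"hand": 43, "x": 0.28, "y": -0.235, "z": -0.045, "ax": 0, "ay": 0, "az": -0.95}, {"hand": 43, "x": 0.325, "y": -0.273, "z": -0.045, "ax": 0, "ay": 0, "az": -1.11}, {"hand": 43, "x": 0.354, "y": -0.298, "z": -0.045, "ax": 0, "ay": 0, "az": -1.257}], newtons=40)

```text
t: 1.2
tool_pos: [0.4494, -0.1202, 0.4498]
orientation: [2.07, 2.363, 0.001]
force: [0.5, -0.3, 0.2]
opening: 0.0396
gripper_force: 0.0
```

```bash
python3 - <<'E'
from h import *
to([.4495,-.1225,.346],7.2)
E
```

```text
t 1.2 pos [ 0.4494 -0.1202  0.4498] tx [-0.132  0.991 -0.   ] ty [9.913e-01 1.317e-01 5.000e-04] tz [ 5.e-04  1.e-04 -1.e+00] F [ 0.5 -0.3  0.2] T [-0.08 -0.08 -0.  ] op 0.0396 gf 0.0
delta [-0.0023 -0.0002  0.1038]
az 0.0064087283352979585
```

Request:
carry_out(targets=[{"hand": 43, "x": 0, "y": 0, "z": 0.0, "ax": 0, "ay": 0, "az": 0}, {"hand": 43, "x": 0, "y": 0, "z": 0.025, "ax": 0, "ay": 0, "az": 0}, {"hand": 43, "x": 0, "y": 0, "z": 0.05, "ax": 0, "ay": 0, "az": 0}, {"hand": 43, "x": 0, "y": 0, "z": 0.07, "ax": 0, "ay": 0, "az": 0}, {"hand": 43, "x": 0, "y": 0, "z": 0.09, "ax": 0, "ay": 0, "az": 0}, {"hand": 43, "x": 0, "y": 0, "z": 0.1, "ax": 0, "ay": 0, "az": 0}, {"hand": 43, "x": 0, "y": 0, "z": 0.104, "ax": 0, "ay": 0, "az": 0}, {"hand": 43, "x": 0, "y": 0, "z": 0.104, "ax": 0, "ay": 0, "az": 0}])

```text
t: 2.2
tool_pos: [0.449, -0.1229, 0.3461]
orientation: [2.078, 2.356, 0.0]
force: [0.5, 0.5, 0.2]
opening: 0.0402
gripper_force: 0.0
```

```bash
python3 - <<'E'
from h import *
to([.4495,-.1225,.346],7.2)
a,_=grab('scene'); b,_=grab('top')
cv2.imwrite('pics/c2.png',np.hstack([cv2.resize(a[190:330,200:320],(480,560),interpolation=cv2.INTER_CUBIC),cv2.resize(b[225:305,330:375+0],(315,560),interpolation=cv2.INTER_CUBIC)]))
E
```

```text
t 2.2 pos [ 0.449  -0.1229  0.3461] tx [-0.125  0.992 -0.   ] ty [9.922e-01 1.250e-01 3.000e-04] tz [ 3.e-04 -2.e-04 -1.e+00] F [0.5 0.5 0.2] T [-0.01 -0.1  -0.02] op 0.0402 gf 0.0
delta [0.0003 0.0006 0.0001]
az -0.0003322492581813996
```

View pics/c2.png

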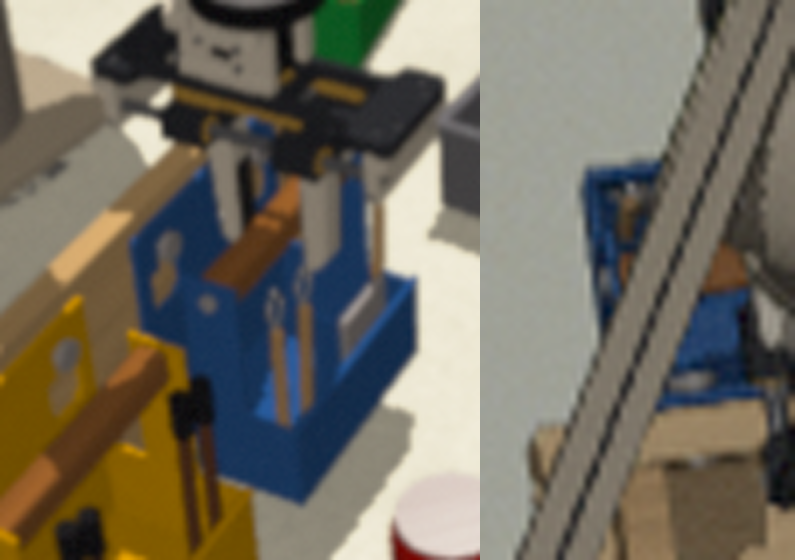

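The fingers straddle the rail at crop (265,235) with a gap on both sides. I'll close gently.

Request:
carry_out(targets=[{"hand": 25, "x": 0, "y": 0, "z": 0, "ax": 0, "ay": 0, "az": 0}, {"hand": 15, "x": 0, "y": 0, "z": 0, "ax": 0, "ay": 0, "az": 0}, {"hand": 10, "x": 0, "y": 0, "z": 0, "ax": 0, "ay": 0, "az": 0}, {"hand": 10, "x": 0, "y": 0, "z": 0, "ax": 0, "ay": 0, "az": 0}, {"hand": 10, "x": 0, "y": 0, "z": 0, "ax": 0, "ay": 0, "az": 0}], newtons=20)

```text
t: 2.92
tool_pos: [0.4489, -0.1225, 0.3457]
orientation: [-2.077, -2.357, 0.0]
force: [-0.8, -0.9, 0.5]
opening: 0.0183
gripper_force: 20.0
```

```bash
python3 - <<'E'
from h import *
st()
E
```

```text
t 2.92 pos [ 0.4489 -0.1225  0.3457] tx [-0.126  0.992 -0.   ] ty [ 0.9921  0.1257 -0.    ] tz [-0. -0. -1.] F [-0.8 -0.9  0.5] T [-0.04  0.09  0.04] op 0.0183 gf 20.0
```

Request:
carry_out(targets=[{"hand": 5, "x": 0, "y": 0, "z": 0, "ax": 0, "ay": 0, "az": 0}, {"hand": 5, "x": 0, "y": 0, "z": 0, "ax": 0, "ay": 0, "az": 0}, {"hand": 5, "x": 0, "y": 0, "z": -0.002, "ax": 0, "ay": 0, "az": 0}, {"hand": 5, "x": 0, "y": 0, "z": -0.004, "ax": 0, "ay": 0, "az": 0}, {"hand": 5, "x": 0, "y": 0, "z": -0.007, "ax": 0, "ay": 0, "az": 0}, {"hand": 5, "x": 0, "y": 0, "z": -0.01, "ax": 0, "ay": 0, "az": 0}, {"hand": 5, "x": 0, "y": 0, "z": -0.01, "ax": 0, "ay": 0, "az": 0}], newtons=45)

```text
t: 3.8
tool_pos: [0.449, -0.1226, 0.3561]
orientation: [2.077, 2.356, 0.0]
force: [0.0, 0.2, -6.8]
opening: 0.0176
gripper_force: 45.0
```

```bash
python3 - <<'E'
from h import *
st()
E
```

```text
t 3.8 pos [ 0.449  -0.1226  0.3561] tx [-0.126  0.992 -0.   ] ty [9.921e-01 1.257e-01 5.000e-04] tz [ 6.e-04 -2.e-04 -1.e+00] F [ 0.   0.2 -6.8] T [-0.01 -0.11  0.04] op 0.0176 gf 45.0
```

Request:
carry_out(targets=[{"hand": 5, "x": 0, "y": 0, "z": -0.004, "ax": 0, "ay": 0, "az": 0}, {"hand": 5, "x": 0, "y": 0, "z": -0.008, "ax": 0, "ay": 0, "az": 0}, {"hand": 5, "x": 0, "y": 0, "z": -0.012, "ax": 0, "ay": 0, "az": 0}, {"hand": 5, "x": 0, "y": 0, "z": -0.016, "ax": 0, "ay": 0, "az": 0}, {"hand": 5, "x": 0, "y": 0, "z": -0.018, "ax": 0, "ay": 0, "az": 0}, {"hand": 5, "x": 0, "y": 0, "z": -0.018, "ax": 0, "ay": 0, "az": 0}, {"hand": 5, "x": 0, "y": 0, "z": -0.018, "ax": 0, "ay": 0, "az": 0}])

```text
t: 4.68
tool_pos: [0.4489, -0.1225, 0.3736]
orientation: [-2.077, -2.357, 0.0]
force: [-0.4, 0.5, -5.9]
opening: 0.0178
gripper_force: 45.0
```

```bash
python3 - <<'E'
from h import *
st()
a,W=grab('scene')
cv2.imwrite('pics/c3.png',cv2.resize(a[200:300,220:300],(640,800),interpolation=cv2.INTER_CUBIC)[:600])
E
```

```text
t 4.67 pos [ 0.4489 -0.1225  0.3736] tx [-0.126  0.992  0.   ] ty [ 9.921e-01  1.257e-01 -3.000e-04] tz [-3.e-04  1.e-04 -1.e+00] F [-0.4  0.5 -5.9] T [-0.04 -0.13  0.03] op 0.0178 gf 45.0
```

View pics/c3.png

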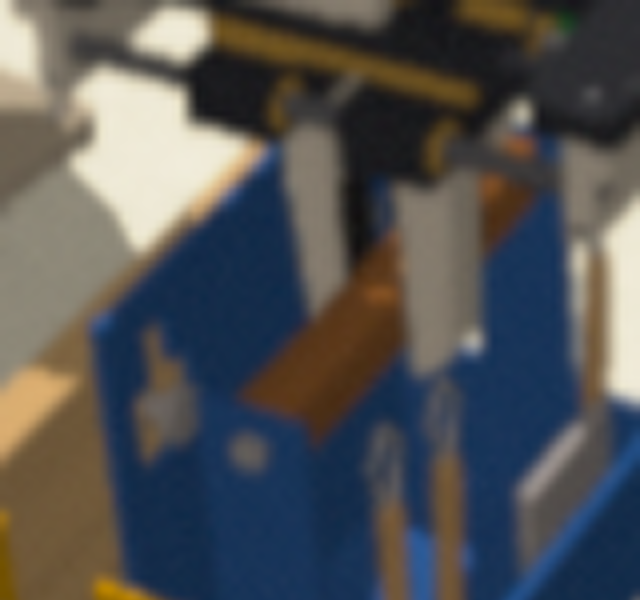

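The stud head at crop (170,415) now sits in the wide end of its slot, the rise is 27.7 mm and there is no side load. I'll draw the caddy off along tool +y.

Request:
carry_out(targets=[{"hand": 5, "x": 0, "y": 0.003, "z": 0, "ax": 0, "ay": 0, "az": 0}, {"hand": 5, "x": 0, "y": 0.006, "z": 0, "ax": 0, "ay": 0, "az": 0}, {"hand": 5, "x": 0, "y": 0.01, "z": 0, "ax": 0, "ay": 0, "az": 0}, {"hand": 5, "x": 0, "y": 0.015, "z": 0, "ax": 0, "ay": 0, "az": 0}, {"hand": 5, "x": 0, "y": 0.02, "z": 0, "ax": 0, "ay": 0, "az": 0}, {"hand": 5, "x": 0, "y": 0.025, "z": 0, "ax": 0, "ay": 0, "az": 0}, {"hand": 5, "x": 0, "y": 0.03, "z": 0, "ax": 0, "ay": 0, "az": 0}, {"hand": 5, "x": 0, "y": 0.03, "z": 0, "ax": 0, "ay": 0, "az": 0}])

```text
t: 5.72
tool_pos: [0.479, -0.1187, 0.3737]
orientation: [-2.077, -2.357, -0.0]
force: [-0.7, 0.3, -6.1]
opening: 0.0181
gripper_force: 45.0
```

```bash
python3 - <<'E'
from h import *
to([.459,.232,.44],3)
E
```

```text
t 5.72 pos [ 0.479  -0.1187  0.3737] tx [-0.126  0.992  0.   ] ty [ 9.920e-01  1.258e-01 -1.000e-04] tz [-1.e-04  1.e-04 -1.e+00] F [-0.7  0.3 -6.1] T [-0.08 -0.05  0.01] op 0.0181 gf 45.0
delta [ 0.3504  0.0243 -0.0663]
az 0.07381951020510306
```

Request:
carry_out(targets=[{"hand": 5, "x": 0, "y": 0, "z": -0.015, "ax": 0, "ay": 0, "az": 0}, {"hand": 5, "x": 0, "y": 0, "z": -0.04, "ax": 0, "ay": 0, "az": 0}, {"hand": 5, "x": 0.01, "y": 0, "z": -0.06, "ax": 0, "ay": 0, "az": 0}, {"hand": 5, "x": 0.035, "y": 0, "z": -0.066, "ax": 0, "ay": 0, "az": 0}, {"hand": 5, "x": 0.07, "y": 0, "z": -0.066, "ax": 0, "ay": 0, "az": 0}, {"hand": 5, "x": 0.105, "y": 0, "z": -0.066, "ax": 0, "ay": 0, "az": 0.02}, {"hand": 5, "x": 0.14, "y": 0.002, "z": -0.066, "ax": 0, "ay": 0, "az": 0.04}, {"hand": 5, "x": 0.175, "y": 0.005, "z": -0.066, "ax": 0, "ay": 0, "az": 0.06}])

```text
t: 6.72
tool_pos: [0.4613, 0.0564, 0.4412]
orientation: [2.147, 2.292, 0.002]
force: [0.1, -0.0, -6.3]
opening: 0.0175
gripper_force: 45.0
```

```bash
python3 - <<'E'
from h import *
to([.459,.232,.44],3)
E
```

```text
t 6.72 pos [0.4613 0.0564 0.4412] tx [-0.065  0.998 -0.   ] ty [0.9979 0.065  0.0017] tz [ 0.0017 -0.     -1.    ] F [ 0.1 -0.  -6.3] T [-0.02 -0.1   0.01] op 0.0175 gf 45.0
delta [0.1753 0.0091 0.0012]
az 0.012637787298720782
```

Request:
carry_out(targets=[{"hand": 5, "x": 0.035, "y": 0.002, "z": 0, "ax": 0, "ay": 0, "az": 0.003}, {"hand": 5, "x": 0.07, "y": 0.004, "z": 0, "ax": 0, "ay": 0, "az": 0.006}, {"hand": 5, "x": 0.105, "y": 0.006, "z": 0, "ax": 0, "ay": 0, "az": 0.009}, {"hand": 5, "x": 0.14, "y": 0.008, "z": 0, "ax": 0, "ay": 0, "az": 0.012}, {"hand": 5, "x": 0.165, "y": 0.009, "z": 0, "ax": 0, "ay": 0, "az": 0.014}, {"hand": 5, "x": 0.175, "y": 0.009, "z": 0, "ax": 0, "ay": 0, "az": 0.014}, {"hand": 5, "x": 0.175, "y": 0.009, "z": 0, "ax": 0, "ay": 0, "az": 0.014}, {"hand": 5, "x": 0.175, "y": 0.009, "z": 0, "ax": 0, "ay": 0, "az": 0.014}])

```text
t: 7.72
tool_pos: [0.4592, 0.2298, 0.44]
orientation: [2.163, 2.277, -0.0]
force: [-0.3, 0.1, -7.0]
opening: 0.0179
gripper_force: 45.0
```

```bash
python3 - <<'E'
from h import *
to([.459,.232,.44],3)
a,W=grab('scene'); b,Wt=grab('top')
cv2.imwrite('pics/c4.png',np.hstack([cv2.resize(a[140:290,270:450],(480,400),interpolation=cv2.INTER_CUBIC),cv2.resize(b[170:310,190:300],(314,400),interpolation=cv2.INTER_CUBIC)]))
h=cv2.cvtColor(a,cv2.COLOR_BGR2HSV); m=(h[...,0]>100)&(h[...,0]<125)&(h[...,1]>130)
k=np.zeros(m.shape,bool);k[130:290,270:450]=1
P=W[k&m&(W[...,2]>.09)&(W[...,2]<.35)]; print(len(P),cv2.minAreaRect((P[:,:2]*1000).astype(np.float32)),np.percentile(P[:,2],[.5,2,99]))
E
```

```text
t 7.72 pos [0.4592 0.2298 0.44  ] tx [-0.051  0.999 -0.   ] ty [9.987e-01 5.130e-02 2.000e-04] tz [ 2.e-04 -5.e-04 -1.e+00] F [-0.3  0.1 -7. ] T [-0.1  -0.1   0.01] op 0.0179 gf 45.0
delta [ 0.0022 -0.0001 -0.    ]
az -0.0010562235086995983
2109 ((462.85113525390625, 230.62384033203125), (103.83818817138672, 158.33680725097656), 2.633517265319824) [0.1327476  0.13479345 0.29449421]
```

View pics/c4.png

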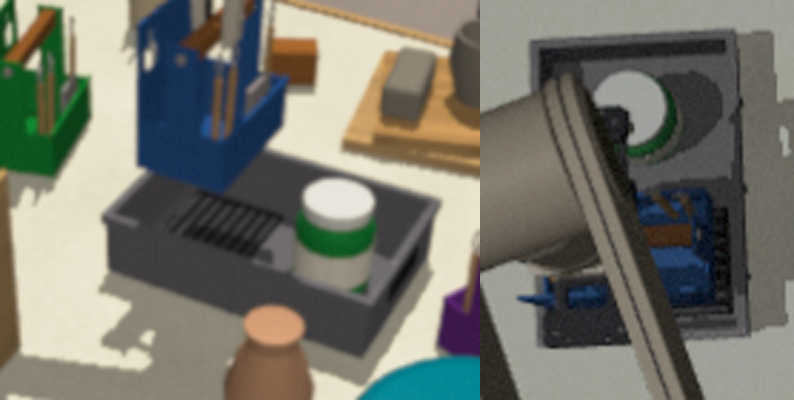

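The caddy hangs upright above the mat, and the jar at crop (340,215) is clear of it. I'll descend in two stages.

Request:
carry_out(targets=[{"hand": 5, "x": 0.003, "y": 0, "z": 0.015, "ax": 0, "ay": 0, "az": 0}, {"hand": 5, "x": 0.003, "y": 0, "z": 0.035, "ax": 0, "ay": 0, "az": 0}, {"hand": 5, "x": 0.003, "y": 0, "z": 0.055, "ax": 0, "ay": 0, "az": 0}, {"hand": 5, "x": 0.003, "y": 0, "z": 0.075, "ax": 0, "ay": 0, "az": 0}, {"hand": 5, "x": 0.003, "y": 0, "z": 0.092, "ax": 0, "ay": 0, "az": 0}, {"hand": 5, "x": 0.003, "y": 0, "z": 0.105, "ax": 0, "ay": 0, "az": 0}, {"hand": 5, "x": 0.003, "y": 0, "z": 0.112, "ax": 0, "ay": 0, "az": 0}, {"hand": 5, "x": 0.003, "y": 0, "z": 0.112, "ax": 0, "ay": 0, "az": 0}])

```text
t: 8.82
tool_pos: [0.4589, 0.2337, 0.3274]
orientation: [-2.163, -2.278, 0.001]
force: [-0.4, 0.7, -6.0]
opening: 0.0171
gripper_force: 45.0
```

```bash
python3 - <<'E'
from h import *
st()
a,W=grab('scene')
cv2.imwrite('pics/c5.png',cv2.resize(a[160:280,290:450],(800,600),interpolation=cv2.INTER_CUBIC))
E
```

```text
t 8.82 pos [0.4589 0.2337 0.3274] tx [-0.052  0.999 -0.   ] ty [ 9.986e-01  5.200e-02 -5.000e-04] tz [-5.e-04 -2.e-04 -1.e+00] F [-0.4  0.7 -6. ] T [ 0.01 -0.08 -0.02] op 0.0171 gf 45.0
```

View pics/c5.png

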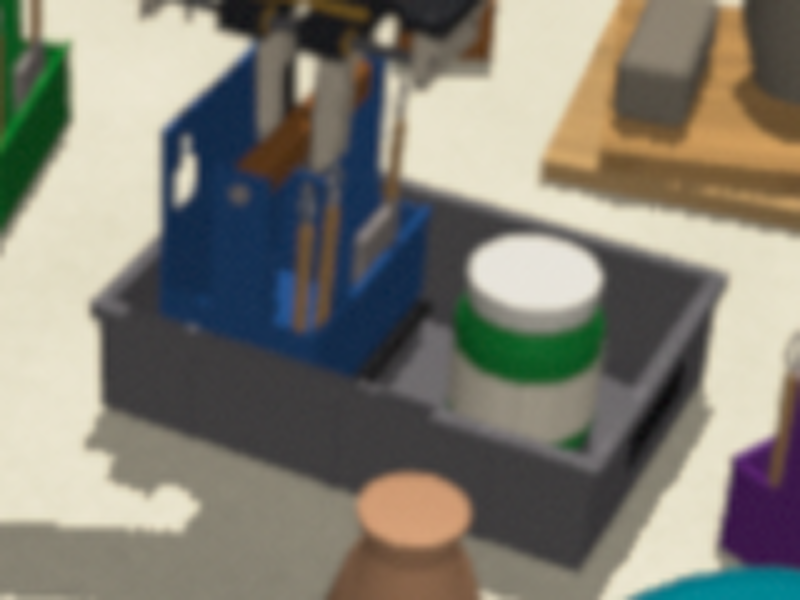

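The caddy is inside the walls with clearance, the mat's edge shows just in front of it at crop (405,345), and the jar is clear at (530,330). I'll lower the last centimetre slowly.

Request:
carry_out(targets=[{"hand": 5, "x": 0, "y": 0, "z": 0.003, "ax": 0, "ay": 0, "az": 0}, {"hand": 5, "x": 0, "y": 0, "z": 0.006, "ax": 0, "ay": 0, "az": 0}, {"hand": 5, "x": 0, "y": 0, "z": 0.008, "ax": 0, "ay": 0, "az": 0}, {"hand": 5, "x": 0, "y": 0, "z": 0.009, "ax": 0, "ay": 0, "az": 0}, {"hand": 5, "x": 0, "y": 0, "z": 0.01, "ax": 0, "ay": 0, "az": 0}, {"hand": 5, "x": 0, "y": 0, "z": 0.01, "ax": 0, "ay": 0, "az": 0}])

```text
t: 9.62
tool_pos: [0.459, 0.2337, 0.3183]
orientation: [2.163, 2.278, 0.0]
force: [-3.1, -0.6, 0.5]
opening: 0.0175
gripper_force: 45.0
```

```bash
python3 - <<'E'
from h import *
st()
E
```

```text
t 9.62 pos [0.459  0.2337 0.3183] tx [-0.052  0.999  0.   ] ty [9.986e-01 5.200e-02 3.000e-04] tz [ 3.e-04  1.e-04 -1.e+00] F [-3.1 -0.6  0.5] T [-0.31  0.56 -0.04] op 0.0175 gf 45.0
```

The caddy touched down: the mat now carries its weight. I'll settle it 1 mm, ease the grip and open.

Request:
carry_out(targets=[{"hand": 5, "x": 0, "y": 0, "z": 0.0005, "ax": 0, "ay": 0, "az": 0}, {"hand": 5, "x": 0, "y": 0, "z": 0.001, "ax": 0, "ay": 0, "az": 0}, {"hand": 5, "x": 0, "y": 0, "z": 0.001, "ax": 0, "ay": 0, "az": 0}, {"hand": 24, "x": 0, "y": 0, "z": 0.001, "ax": 0, "ay": 0, "az": 0}, {"hand": 32, "x": 0, "y": 0, "z": 0.001, "ax": 0, "ay": 0, "az": 0}, {"hand": 42, "x": 0, "y": 0, "z": 0.001, "ax": 0, "ay": 0, "az": 0}, {"hand": 42, "x": 0, "y": 0, "z": 0.001, "ax": 0, "ay": 0, "az": 0}, {"hand": 42, "x": 0, "y": 0, "z": 0.001, "ax": 0, "ay": 0, "az": 0}], newtons=6)

```text
t: 10.62
tool_pos: [0.459, 0.2337, 0.3167]
orientation: [2.163, 2.278, 0.0]
force: [-0.2, -1.1, 0.0]
opening: 0.0389
gripper_force: 0.0
```

```bash
python3 - <<'E'
from h import *
st()
E
```

```text
t 10.62 pos [0.459  0.2337 0.3167] tx [-0.052  0.999  0.   ] ty [9.987e-01 5.190e-02 1.000e-04] tz [ 1.e-04  0.e+00 -1.e+00] F [-0.2 -1.1  0. ] T [-0.02 -0.07 -0.01] op 0.0389 gf 0.0
```

Request:
carry_out(targets=[{"hand": 42, "x": 0, "y": 0, "z": -0.01, "ax": 0, "ay": 0, "az": 0}, {"hand": 42, "x": 0, "y": 0, "z": -0.03, "ax": 0, "ay": 0, "az": 0}, {"hand": 42, "x": 0, "y": 0, "z": -0.055, "ax": 0, "ay": 0, "az": 0}, {"hand": 42, "x": 0, "y": 0, "z": -0.085, "ax": 0, "ay": 0, "az": 0}, {"hand": 42, "x": 0, "y": 0, "z": -0.115, "ax": 0, "ay": 0, "az": 0}, {"hand": 42, "x": 0, "y": 0, "z": -0.14, "ax": 0, "ay": 0, "az": 0}, {"hand": 42, "x": 0, "y": 0, "z": -0.15, "ax": 0, "ay": 0, "az": 0}, {"hand": 42, "x": 0, "y": 0, "z": -0.15, "ax": 0, "ay": 0, "az": 0}])

```text
t: 11.62
tool_pos: [0.459, 0.2337, 0.4674]
orientation: [2.163, 2.278, 0.002]
force: [-0.7, -0.9, -0.2]
opening: 0.0389
gripper_force: 0.0
```

```bash
python3 - <<'E'
from h import *
st()
a,W=grab('scene')
cv2.imwrite('pics/c6.png',a)
h=cv2.cvtColor(a,cv2.COLOR_BGR2HSV); m=(h[...,0]>100)&(h[...,0]<125)&(h[...,1]>130)
k=np.zeros(m.shape,bool);k[130:290,290:450]=1
P=W[k&m&(W[...,2]>.01)&(W[...,2]<.3)]; print(len(P),cv2.minAreaRect((P[:,:2]*1000).astype(np.float32)),np.percentile(P[:,2],[1,99,99.8]))
E
```

```text
t 11.62 pos [0.459  0.2337 0.4674] tx [-0.052  0.999  0.   ] ty [0.9986 0.0519 0.0014] tz [ 1.3e-03  5.0e-04 -1.0e+00] F [-0.7 -0.9 -0.2] T [-0.03 -0.18  0.01] op 0.0389 gf 0.0
1454 ((596.5638427734375, 241.2462921142578), (374.16705322265625, 158.00704956054688), 2.654592752456665) [0.01177856 0.17063928 0.17298481]
```

View pics/c6.png

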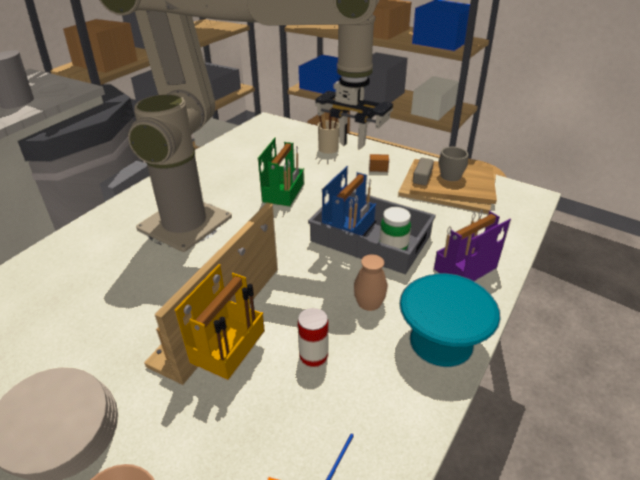

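The blue caddy stands upright on the mat at (348,208). Its plate top is at about 0.173 m, against 0.175 m expected. The yellow caddy still hangs at (222,320), and the jar, vase and can are where they were.

```bash
python3 -c "
from plant import robot
print(robot.close_job())"
```

```text
the job is handed in; nothing more can be done
None
```

The blue caddy is off the board and standing upright on the mat in the crate, released. The yellow caddy still hangs, the jar, vase and can look undisturbed, and I handed the job in at about 12 s of the 56 s; no verdict came back.

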